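# Put the last sample jar away and ease the sprung flap down

### The job

Stand the loose amber jar upright in the open steel sample box, beside the jar already there. Then bring the box's spring-closing flap over and ease it down until it is fully shut, holding it back against its spring the whole way: it must not snap or slam, nor be let go before it is down. Leave both jars standing and the other things on the bench where they are.

Things in the scene. Friction and masses are not known exactly. Their poses are not given: they have to be found in the camera images.
- box: Open-topped steel box, fixed, 160 deep (x) x 260 wide (y) x 124 mm high, walls and floor 4 mm. Origin: centre of its underside; x points from the lip-side wall to the hinge wall (roughly to world +y), z up. A gasket on the rim seats the flap at 128 mm. A jar stands inside near the +y end; the -y half is empty. Two hinge housings on the hinge wall, a spring strut on each end wall.
- flap (a joint): Flap angle, rad: 0 shut (level on the rim), 1.83 open on its stop, leaning back past upright. Two over-centre spring struts hold it open beyond upright (1.57; about 2 N at the lip pulls it off the stop); short of upright, springs and weight (0.4 to 0.65 kg) drive it shut: 2 N at the lip at 1.3 rad, 5 to 6.5 N from 0.8 rad to shut. Let go, it flies shut at once. No latch; the springs keep it shut.
- flap_lip (a point): Centre of the rolled edge of the flap's pull lip, 200 mm from the hinge axis. The roll: 12 mm diameter, 120 mm long, parallel to the hinge. Behind it a 4 mm plate 120 mm wide, to 166 mm from the hinge, then 260 mm wide. Shut, the roll is 130 mm above the bench and 40 mm out from the lip-side wall, so a finger fits beneath the lip.
- flap_hinge (a point): Middle of the hinge axis, fixed to the box at box x = +80 mm, 130 mm above the bench; the axis is the box's y. At flap angle q the rolled edge lies 200 cos q mm from this point towards box -x and 200 sin q mm above it.
- jar: The loose jar to be put away: round amber glass jar with white screw cap and paper label, 54 mm diameter, 95 mm high, about 0.18 kg, standing on the bench left or right of the box. Origin: centre of its underside, z up.
- kept_jar: A jar of the same kind already standing in the box, near the end at box +y (its centre 75 to 90 mm from the box's middle). Origin: centre of its underside, 4 mm above the bench.
- wash_bottle: Bystander: slim white plastic bottle, 62 mm diameter, 140 mm high, on the other side of the box from the loose jar. Origin: centre of its underside.
- label_roll: Bystander: roll of label paper lying flat, 110 mm diameter, 50 mm high. Origin: centre of its underside.
- tub: Bystander: open white plastic tub, 180 x 260 x 80 mm. Origin: centre of its underside.

How it is judged:
On the way, in this order (a step that is already met when the one before it is completed fails the run):
1. the jar stands upright on the floor of the box, let go, while the flap is still open (z of jar in the frame of box below 0.012 m and x of jar in the frame of box between -0.06 and 0.06 m and y of jar in the frame of box between -0.11 and 0.11 m and angle between jar's own z axis and vertical below 0.15 rad and contact force between the fingers and jar below 0.1 N and value of joint flap above 1 rad), for 0.2 s.
2. the flap is fully shut (value of joint flap below 0.03 rad), for 0.2 s.
At the end, for the whole second after the job is handed in: The flap is shut (within 0.03 rad, 6 mm at the lip), the jar stands upright (within 0.15 rad) and still on the floor inside the box, the jar that was there still stands, and nothing is held (value of joint flap below 0.03 rad and z of jar in the frame of box below 0.012 m and x of jar in the frame of box between -0.06 and 0.06 m and y of jar in the frame of box between -0.11 and 0.11 m and angle between each of jar, kept_jar's own z axis and vertical below 0.15 rad and linear speed of jar below 0.02 m/s); the robot touches nothing.
It fails at once if the flap snaps or slams: in the last 0.6 rad before shut it closes faster than 2.5 rad/s (0.5 m/s at the lip) (value of joint flap below 0.6 rad and velocity of joint flap below -2.5 rad/s).
It fails at once if the jar already in the box is knocked over (angle between kept_jar's own z axis and vertical above 0.4 rad).
It fails at once if the wash bottle, label roll or tub is moved more than 20 mm (distance of any of wash_bottle, label_roll, tub from where it was at the start of the episode above 0.02 m).
It also fails if it takes over 72 s, if anything falls off the work surface, if the arm or the gripper's body presses on something with over 40 N, if the wrist force passes 120 N, or if a joint passes its speed limit or range.

### The arm

A 6-joint arm with a two-finger parallel gripper is mounted at the origin on the work surface. World frame = base frame: x ahead of the robot, y to its left, z up, the work surface at z = 0. Lengths are in m, angles in rad, forces in N, time in s.
With the tool pointing down it reaches from about 0.425 to 0.95 m from the base axis. Payload 3.5 kg.
Tool frame: the origin (TCP) lies on the centre line of the jaws, within the pads' length; the fingertips stand 22 mm ahead of it and the grasp point (between the pads) lies 3 mm ahead of it (robot.finger_overhang is the distance from the TCP to the fingertips, in m); z points along the fingers, y is the direction in which the jaws open and shut (so a half turn about z gives the same grasp; the last joint's range is limited). The gripper opens to 85 mm and grips with 20 to 120 N. Pads are 22 mm wide; open, the fingers measure 114 mm over their backs; the gripper's body (76 mm by 85 mm) begins 54 mm behind the grasp point. The pads swing forward as they close: fully open they stand 13 mm farther back than shut.
Start: joints at [0.97, 0.286, 1.577, -0, 1.279, -0.15], TCP at [0.294, 0.608, 0.223] pointing down, gripper open.
Joint ranges: [-2.77, 2.77], [-0.9, 2.22], [0.21, 2.48], [-1.53, 4.67], [0.24, 2.81], [-2.84, 2.84]. Speed limits (rad/s): [2.79, 2.79, 3.14, 3.14, 3.14, 3.14].

### API

Orientations are given as a unit quaternion [w, x, y, z].
In Python, from workcell import robot gives the robot as it stands.
- The arm moves only by the tool send_rows, never from a script. Its arguments are lists of equal length, an entry for each row: "fingers": the opening, from 0 (shut) to 1 (fully open); "slide": the shift along the tool's x, y, z in mm, a list of three; "spin": the turn about the tool's z in degrees. In form: {"fingers": [fingers, ...], "slide": [[dx, dy, dz], ...], "spin": [spin, ...]}. A call has 1 to 12 rows; each row is the pose to reach, as a shift and turn from the pose measured when the call began, along the tool's axes at that moment; what a row does not reach only later rows make up. A row lasts 1/10 s, in which the tool goes at most 50 mm and 8.59 degrees, less where a joint would pass 70% of its speed; a pose out of reach is approached as far as the arm can. A call with a gripper value outside its range is refused whole. The fingers move at their own pace and stop on an object; "newtons" is the grip in N (left out, the last holds). Time passes only in rows, so rows that repeat a pose let the fingers close. It gives the time, the measured TCP pose, the force and the opening at its end, in the units of the state.
- robot.observe(): the state, without advancing time (a new reading comes with each control period).
- robot.get_image(name): name is "scene" or "top" or "wrist"; returns (picture, depth): 384x512x3 uint8, red, green, blue; 384x512 float32, m along the optical axis (not along the pixel's ray), 0 where there is no reading.
- robot.camera_params(name): a dict with "fx", "fy", "cx", "cy" (pixels), "k1" (the pictures are not rectified: a ray, as slopes to the right and down, at radius r is drawn at 1 + k1 r^2 times it, then the intrinsics apply), "R" (3x3) and "t" (3): a world point X has camera coordinates R X + t; the wrist camera has in their place "tool_from_camera" (4x4, takes a point from camera to tool coordinates, whose origin is the TCP and whose axes are the flange's). Camera axes: x right, y down, z forward; pixel columns grow to the right and rows downward; lengths in m; the calibration is good to about 2 mm. A picture is of the moment at which its call begins: read the wrist's pose just before it. camera_params takes no time and is no camera call.
- robot.close_job(): hands the job in, once; it reports no verdict.
Trained networks look in the newest picture that a camera, given by its name, has taken for a name from the list of things; names that differ only in an ending like _2 or _b are one class to them, and where a whole thing is asked for, a point or a joint stands for the part that bears it (a point fixed in the world has none). Each returns a list of dicts, best first, with "p" (0 to 1); they miss things now and then, are a little off and sometimes report something else, mostly with a low value. They report only what shows in the picture. A call takes as long as a camera call.
- robot.trace(camera, label): "region" (384x512 bool, what is visible of it) and "box" ([left, top, right, bottom] as shares, 0 to 1, of the picture: columns of its width, rows of its height, round what is visible of it).
- robot.mark_of(camera, label): "point" ([column, row] as shares, 0 to 1, of the picture: columns of its width, rows of its height: a listed point, or the origin of a listed thing).
The state is a dict: "t": time; "qpos": joint angles; "qd": joint speeds; "joint_torque": joint torques, N m; "tool_pos": TCP position; "tcp_rot": TCP orientation; "force": force on the tool from outside, world axes, zero at the start; "ft_torque": the same for the moment, N m; "opening": finger opening in m.
Only numpy, scipy, OpenCV 4.12 (cv2) and the standard library are available. Lean on these libraries where they do the work, as an engineer would, in place of code of your own. Each camera call takes 0.05 s, during which the arm holds its last target.

## Working session

There is one attempt and no reset: what is moved stays moved. The work goes in short steps, Python scripts to look and compute and a tool call to move; the robot and the scene stay as the last step left them, time stands still between calls to the robot, and variables do not carry over. Pictures are saved under pics/ and viewed, and the job is handed in when it is done.

Besides the shell and the picture viewer there is one more tool, called after "Request:" as name(argument=value, ...) on one line, values as JSON. send_rows: Moves the arm, as the interface text tells. Its arguments: {"type":"object","properties":{"fingers":{"type":"array"},"slide":{"type":"array"},"spin":{"type":"array"},"newtons":{"type":"number"}},"required":["fingers","slide","spin"]}

```bash
ls; mkdir -p pics
python3 - <<'E'
from workcell import robot
import cv2
print(robot.observe())
for n in ["scene","top","wrist"]:
    im,d=robot.get_image(n); cv2.imwrite(f"pics/{n}0.png",im[:,:,::-1]); print(n,robot.camera_params(n))
    if n!="wrist":
        for l in ["box","jar","kept_jar","flap_lip","flap_hinge","wash_bottle","label_roll","tub"]:
            r=robot.mark_of(n,l); print(l,[(round(x["p"],2),[round(x["point"][0]*512,1),round(x["point"][1]*384,1)]) for x in r[:3]])
E
```

```text
pics
{'t': 0.0, 'qpos': array([ 9.69975267e-01,  2.87182272e-01,  1.57817546e+00, -2.00276105e-05,
        1.27859774e+00, -1.49984320e-01]), 'qd': array([-7.36408797e-05, -1.07653714e-03, -3.62889009e-04,  2.83831850e-04,
       -1.28224574e-03, -2.39037903e-04]), 'joint_torque': array([ 2.25697750e-04, -4.05977261e+01, -2.92625087e+01, -1.07677627e-04,
        5.81807893e-03, -9.76171293e-06]), 'tool_pos': array([0.29369152, 0.60700651, 0.22123697]), 'tcp_rot': array([-4.24240716e-04,  2.23511188e-01,  9.74700648e-01, -1.10264729e-03]), 'force': array([0.86789847, 0.70857279, 0.04136495]), 'ft_torque': array([0.01199488, 0.01781429, 0.01121404]), 'opening': 0.08542170666797054}
scene {'fx': 359.4484190956454, 'fy': 359.4484190956454, 'cx': 261.3909533148008, 'cy': 197.87290714441812, 'k1': -0.11423160783473439, 'R': array([[-0.57979548,  0.81458581, -0.01694577],
       [ 0.59803883,  0.41135516, -0.68784918],
       [-0.55334145, -0.40894607, -0.72565581]]), 't': array([ 0.33271599, -0.2318828 ,  1.3195035 ])}
box [(0.92, [257.1, 233.9])]
jar [(0.93, [394.8, 269.1])]
kept_jar []
f
[... 673 characters left out ...]
.1])]
flap_lip [(0.73, [196.6, 162.3])]
flap_hinge [(0.74, [226.1, 178.7])]
wash_bottle [(0.7, [397.5, 214.5]), (0.56, [195.3, 163.0])]
label_roll [(0.71, [119.0, 152.5])]
tub [(0.7, [404.8, 146.4])]
wrist {'fx': 327.39207454971984, 'fy': 327.39207454971984, 'cx': 257.27227008070963, 'cy': 192.2508036172441, 'k1': -0.007432186923719607, 'tool_from_camera': array([[-9.19097253e-05, -9.51906680e-01, -3.06388093e-01,
         7.80999021e-02],
       [ 9.99999516e-01,  2.12719956e-04, -9.60870330e-04,
         3.68828088e-04],
       [ 9.79833748e-04, -3.06388033e-01,  9.51906200e-01,
        -1.50805987e-01],
       [ 0.00000000e+00,  0.00000000e+00,  0.00000000e+00,
         1.00000000e+00]])}
```

View pics/scene0.png

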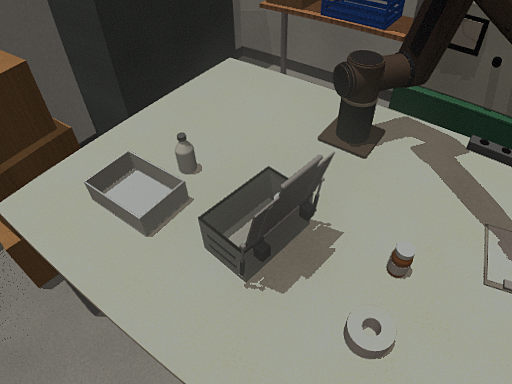

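View pics/top0.png

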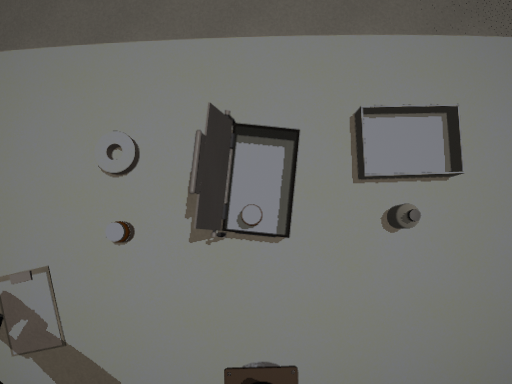

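View pics/wrist0.png

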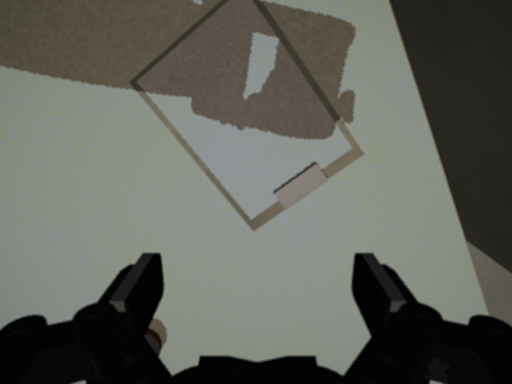

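The top view shows the box at (262,180) with its hinge on the left (world +y), and the kept jar's cap at (252,214), near the robot. The loose jar is at (118,232), the label roll at (116,153), the bottle at (405,215) and the tub at right. Next I'll measure these.

```bash
cat > h.py <<'E'
from workcell import robot
import numpy as np, cv2
from scipy.spatial.transform import Rotation as Rn
def rays(name,uv):
    p=robot.camera_params(name); K=np.array([[p["fx"],0,p["cx"]],[0,p["fy"],p["cy"]],[0,0,1]])
    uv=np.asarray(uv,float).reshape(-1,1,2)
    s=cv2.undistortPoints(uv,K,np.array([p["k1"],0,0,0,0]))[:,0]
    return p,np.c_[s,np.ones(len(s))]
def ext(name,p,st=None):
    if name!="wrist": return p["R"].T,-p["R"].T@p["t"]
    st=st or robot.observe(); q=st["tcp_rot"]; R=Rn.from_quat([q[1],q[2],q[3],q[0]]).as_matrix()
    T=p["tool_from_camera"]; return R@T[:3,:3],R@T[:3,3]+st["tool_pos"]
def cloud(name,d,st=None):
    v,u=np.mgrid[:384,:512]; p,r=rays(name,np.c_[u.ravel(),v.ravel()]); A,c=ext(name,p,st)
    X=(r*d.reshape(-1,1))@A.T+c; X[d.ravel()==0]=np.nan; return X.reshape(384,512,3)
def atz(name,uv,z,st=None):
    p,r=rays(name,uv); A,c=ext(name,p,st); w=r@A.T; return c+w*((z-c[2])/w[:,2])[:,None]
def proj(name,X,st=None):
    p=robot.camera_params(name); A,c=ext(name,p,st); Y=(np.atleast_2d(X)-c)@A; s=Y[:,:2]/Y[:,2:]; s=s*(1+p["k1"]*(s**2).sum(1))[:,None]
    return s*[p["fx"],p["fy"]]+[p["cx"],p["cy"]]
E
python3 - <<'E'
from h import *
np.set_printoptions(precision=4,suppress=True)
im,d=robot.get_image("top"); X=cloud("top",d); np.save("top.npy",X)
for l in ["jar","kept_jar","wash_bottle","label_roll","tub"]:
    for r in robot.trace("top",l)[:2]:
        P=X[r["region"]]; P=P[~np.isnan(P[:,0])]
        if len(P): 
            h=P[:,2].max(); T=P[P[:,2]>np.percentile(P[:,2],90)-.01]
            print(l,round(r["p"],2),r["box"],len(P),"top z",np.percentile(P[:,2],[5,50,95]),"c",(T[:,:2].min(0)+T[:,:2].max(0))/2,T[:,:2].mean(0),np.ptp(T[:,:2],axis=0))
# box region points: rim
B=X[100:250,190:310].reshape(-1,3); B=B[~np.isnan(B[:,0])]
for lo,hi in [(.0,.02),(.115,.128),(.128,.15),(.2,.25),(.3,.35)]:
    S=B[(B[:,2]>lo)&(B[:,2]<hi)]; print(lo,len(S),S.min(0),S.max(0))
R=B[(B[:,2]>.117)&(B[:,2]<.131)&(B[:,1]<0.06)]
rect=cv2.minAreaRect((R[:,:2]*1000).astype(np.float32)); print("rim rect",rect)
F=B[(B[:,2]>.16)]; m=F.mean(0); u,s,v=np.linalg.svd(F-m,full_matrices=False); print("flap plane",m,v[2],s)
L=F[F[:,2]>.31]; print("lip",L.mean(0),L.min(0),L.max(0))
for nm,uv in [("topc",[[299,129],[289,237],[234,123]])]: print(atz("top",uv,.124))
big=cv2.resize(im[90:250,180:320],None,fx=5,fy=5,interpolation=cv2.INTER_CUBIC)[:600,:]; big=cv2.resize(im[90:250,180:320,::-1],(525,600),interpolation=cv2.INTER_CUBIC); cv2.imwrite("pics/boxtop.png",big)
E
```

```text
jar 0.87 [0.2062, 0.5747, 0.2658, 0.6346] 536 top z [0.0098 0.0916 0.0977] c [0.4584 0.3486] [0.4582 0.3483] [0.0469 0.0459]
jar 0.51 [0.76, 0.5281, 0.8174, 0.5961] 643 top z [0.03   0.0963 0.1403] c [ 0.4776 -0.3742] [ 0.4774 -0.373 ] [0.0264 0.0276]
kept_jar 0.74 [0.4721, 0.5344, 0.5156, 0.5878] 351 top z [0.0697 0.0985 0.1029] c [0.4931 0.0137] [0.4922 0.0134] [0.0462 0.0463]
wash_bottle 0.89 [0.7562, 0.5268, 0.8223, 0.5961] 697 top z [0.0165 0.0942 0.1401] c [ 0.4776 -0.3744] [ 0.4775 -0.3735] [0.0264 0.028 ]
label_roll 0.72 [0.1758, 0.3461, 0.2699, 0.4635] 1485 top z [0.0141 0.0495 0.0538] c [0.6645 0.3617] [0.6637 0.3612] [0.1104 0.1099]
tub 0.85 [0.6945, 0.2716, 0.9029, 0.4651] 7687 top z [0.0004 0.0056 0.078 ] c [ 0.6698 -0.4003] [ 0.677  -0.4049] [0.1832 0.2633]
0.0 7864 [ 0.3994 -0.1505  0.    ] [0.8064 0.1763 0.02  ]
0.115 394 [ 0.4344 -0.1082  0.1155] [0.7248 0.0922 0.128 ]
0.128 722 [ 0.4343 -0.108   0.128 ] [0.7215 0.0921 0.15  ]
0.2 1011 [0.4577 0.0653 0.2   ] [0.7144 0.1121 0.25  ]
0.3 539 [0.5274 0.1002 0.3   ] [0.651  0.1273 0.3344]
rim rect ((578.5922241210938, -10.540855407714844), (164.89944458007812, 270.5267028808594), 82.33223724365234)
flap plane [0.5857 0.0942 0.2472] [-0.126  -0.9577  0.2589] [4.2526 3.0075 0.0811]
lip [0.5886 0.1151 0.3264] [0.5274 0.1033 0.3101] [0.651  0.1273 0.3344]
[[ 0.6916 -0.1087  0.124 ]
 [ 0.4341 -0.0758  0.124 ]
 [ 0.7108  0.047   0.124 ]]
```

View pics/boxtop.png

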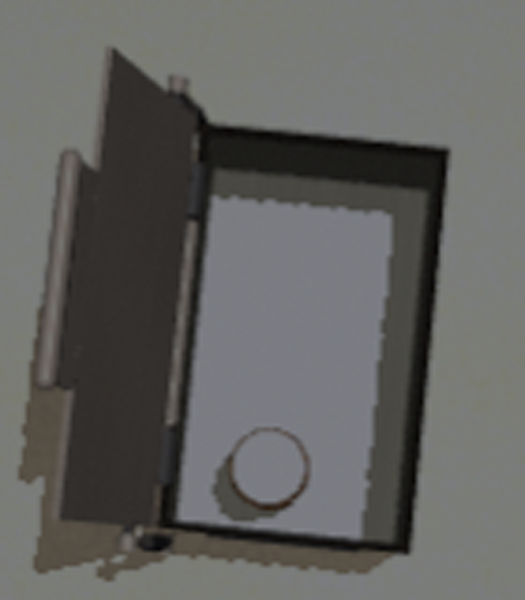

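```bash
cat >> h.py <<'E'
YAW=np.radians(7.5); BX=np.array([np.sin(YAW),np.cos(YAW),0]); BY=np.array([-np.cos(YAW),np.sin(YAW),0]); BC=np.array([.5733,-.0129,0])
def W(x,y,z): return BC+x*BX+y*BY+np.array([0,0,z])
def inbox(X): d=np.asarray(X)-BC; return np.c_[d@BX,d@BY,d[...,2]] if d.ndim>1 else np.array([d@BX,d@BY,d[2]])
def Rt(st):
    q=st["tcp_rot"]; return Rn.from_quat([q[1],q[2],q[3],q[0]]).as_matrix()
def yaw(st): R=Rt(st); return np.degrees(np.arctan2(R[1,1],R[0,1]))
def go(X,yw=None,st=None):
    st=st or robot.observe(); R=Rt(st); s=1000*R.T@(np.asarray(X)-st["tool_pos"])
    sp=0 if yw is None else -((yw-yaw(st)+180)%360-180)
    print("slide",np.round(s,1),"spin",round(sp,1),"dist",round(np.linalg.norm(s)))
E
python3 - <<'E'
from h import *
print(robot.finger_overhang, yaw(robot.observe()))
go([.4583,.3485,.2],82.5)
X=np.array([[.4583,.3485,.095],[.4925,.0136,.099],W(0,-.055,.004),W(.131,0,.323),W(.08,0,.13),W(-.08,.13,.124),W(-.08,-.13,.124),W(.08,.13,.124)])
for n in["top","scene"]:print(proj(n,X).round(1).tolist())
r=robot.trace("scene","jar")[0];print(r["p"],np.array(r["box"])*[512,384,512,384])
E
```

```text
0.022 64.16903807323187
slide [-260.7 -161.6   22.7] spin -18.3 dist 308
[[114.6, 231.5], [250.6, 213.8], [262.4, 163.5], [194.8, 161.1], [227.0, 175.4], [288.8, 237.1], [299.2, 128.9], [221.3, 230.2]]
[[405.2, 247.4], [282.4, 197.9], [243.9, 246.5], [301.9, 171.2], [280.3, 220.5], [267.6, 166.7], [197.4, 218.6], [312.6, 193.7]]
0.76 [386.7136 240.192  416.3072 277.5936]
```

Request:
send_rows(fingers=[1,1,1,1,1,1,1,1], slide=[[-40,-25,0],[-80,-50,5],[-120,-75,10],[-160,-100,15],[-200,-124,20],[-240,-149,22],[-261,-162,23],[-261,-162,23]], spin=[-4,-8,-12,-16,-18.3,-18.3,-18.3,-18.3], newtons=30)

```text
t: 2.1
tool_pos: [0.46, 0.3454, 0.1996]
tcp_rot: [0.0, 0.068, 0.998, -0.0]
force: [-0.4, 0.1, -0.4]
opening: 0.0855
```

Run:
```python
from h import *
np.set_printoptions(precision=4,suppress=True)
st=robot.observe(); im,d=robot.get_image("wrist"); cv2.imwrite("pics/w1.png",im[:,:,::-1])
X=cloud("wrist",d,st); print(st["t"],st["tool_pos"],yaw(st),st["qpos"],st["force"])
for r in robot.trace("wrist","jar")[:2]:
    P=X[r["region"]];P=P[~np.isnan(P[:,0])];T=P[P[:,2]>np.percentile(P[:,2],95)-.006]
    print(r["p"],np.array(r["box"])*[512,384,512,384],len(T),T.mean(0),(T.min(0)+T.max(0))/2,np.ptp(T,axis=0))
# finger tips in tool frame
F=(X.reshape(-1,3)-st["tool_pos"])@Rt(st); F=F[(np.abs(F[:,1])<.075)&(np.abs(F[:,0])<.02)&(F[:,2]>-.06)&(F[:,2]<.05)]
for s in(-1,1):
    G=F[F[:,1]*s>0]; print(s,len(G),G.max(0),G.min(0)) if len(G) else None
go([.4583,.3485,.066],82.5)
```

```text
2.1 [0.46   0.3454 0.1996] 82.21044743841152 [ 0.468   0.0885  1.8481 -0.0007  1.205  -0.9666] [-0.3958  0.1181 -0.367 ]
0.9 [229.9904 137.5872 290.304  216.4992] 2577 [0.4588 0.3496 0.0945] [0.4597 0.3496 0.0932] [0.0477 0.0474 0.0073]
-1 3089 [ 0.0114 -0.0417 -0.0205] [-0.0119 -0.0566 -0.0599]
1 3038 [ 0.0115  0.0568 -0.021 ] [-0.012   0.0423 -0.0599]
slide [  0.3   0.4 133.8] spin -0.1 dist 134
```

View pics/w1.png

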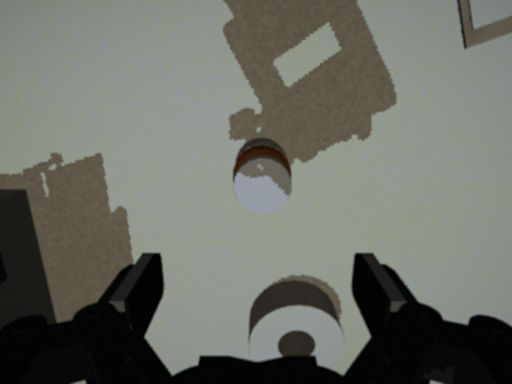

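Run:
```python
from h import *
np.set_printoptions(precision=3,suppress=True,linewidth=150)
st=robot.observe(); im,d=robot.get_image("wrist"); X=cloud("wrist",d,st)
F=(X-st["tool_pos"])@Rt(st)
for r in (250,256,260,270,280,290,300,320,340,360,380):
    print(r,[ (c,F[r,c].round(3).tolist(), im[r,c].tolist()) for c in (360,380,400)])
p=proj("wrist",st["tool_pos"]+(Rt(st)@np.array([[.011,.043,.009],[.011,.043,.022],[.011,.043,-.02],[-.011,.043,.009]]).T).T,st);print(p)
```

```text
250 [(360, [-0.107, 0.123, 0.2], [149, 155, 147]), (380, [-0.107, 0.147, 0.2], [145, 152, 140]), (400, [-0.108, 0.171, 0.201], [147, 153, 142])]
256 [(360, [0.011, 0.043, -0.029], [2, 2, 1]), (380, [-0.114, 0.147, 0.199], [146, 153, 137]), (400, [-0.115, 0.171, 0.2], [146, 152, 139])]
260 [(360, [0.009, 0.043, -0.03], [4, 4, 5]), (380, [-0.12, 0.148, 0.199], [147, 154, 146]), (400, [-0.121, 0.173, 0.201], [145, 152, 141])]
270 [(360, [0.006, 0.043, -0.031], [3, 2, 4]), (380, [0.011, 0.048, -0.04], [31, 29, 28]), (400, [-0.135, 0.175, 0.201], [144, 151, 143])]
280 [(360, [0.001, 0.043, -0.031], [2, 0, 1]), (380, [0.01, 0.045, -0.046], [30, 29, 27]), (400, [0.006, 0.056, -0.039], [22, 22, 20])]
290 [(360, [-0.002, 0.043, -0.034], [1, 0, 1]), (380, [0.01, 0.043, -0.052], [3, 3, 1]), (400, [0.006, 0.053, -0.046], [7, 7, 8])]
300 [(360, [-0.006, 0.043, -0.035], [4, 3, 4]), (380, [0.008, 0.043, -0.054], [2, 4, 1]), (400, [0.011, 0.048, -0.058], [37, 35, 34])]
320 [(360, [-0.208, 0.132, 0.2], [143, 150, 142]), (380, [0.0, 0.043, -0.055], [2, 2, 4]), (400, [0.012, 0.043, -0.07], [1, 3, 1])]
340 [(360, [-0.24, 0.136, 0.201], [141, 148, 132]), (380, [0.017, 0.031, -0.083], [2, 0, 3]), (400, [0.017, 0.037, -0.083], [4, 3, 4])]
360 [(360, [0.017, 0.024, -0.09], [3, 2, 5]), (380, [0.017, 0.029, -0.089], [3, 5, 9]), (400, [0.016, 0.034, -0.089], [5, 3, 5])]
380 [(360, [0.017, 0.023, -0.096], [1, 4, 2]), (380, [0.016, 0.028, -0.094], [5, 5, 7]), (400, [0.016, 0.032, -0.095], [1, 2, 3])]
[[338.619 220.464]
 [333.21  211.539]
 [354.001 245.85 ]
 [335.552 257.609]]
```

Run:
```python
from h import *
np.set_printoptions(precision=3,suppress=True,linewidth=150)
st=robot.observe(); im,d=robot.get_image("scene"); X=cloud("scene",d)
p=proj("scene",np.array([st["tool_pos"],st["tool_pos"]+[0,.043,-.009],st["tool_pos"]+[0,.043,.025]]));print(p)
F=(X-st["tool_pos"])@Rt(st)
m=(np.abs(F[...,0])<.05)&(np.abs(F[...,1])<.08)&(F[...,2]<.06)&(F[...,2]>-.1)
P=F[m]; print(len(P),np.percentile(P[:,2],[90,95,98,99.5,100]))
c=im[130:290,300:500,::-1].copy(); c=cv2.resize(c,(750,600),interpolation=cv2.INTER_NEAREST)
for q in p: cv2.circle(c,(int((q[0]-300)*3.75),int((q[1]-130)*3.75)),4,(0,0,255),-1)
cv2.imwrite("pics/s1.png",c)
```

```text
[[418.191 219.551]
 [435.43  230.579]
 [440.697 220.65 ]]
894 [-0.043 -0.035 -0.03  -0.025 -0.023]
```

View pics/s1.png

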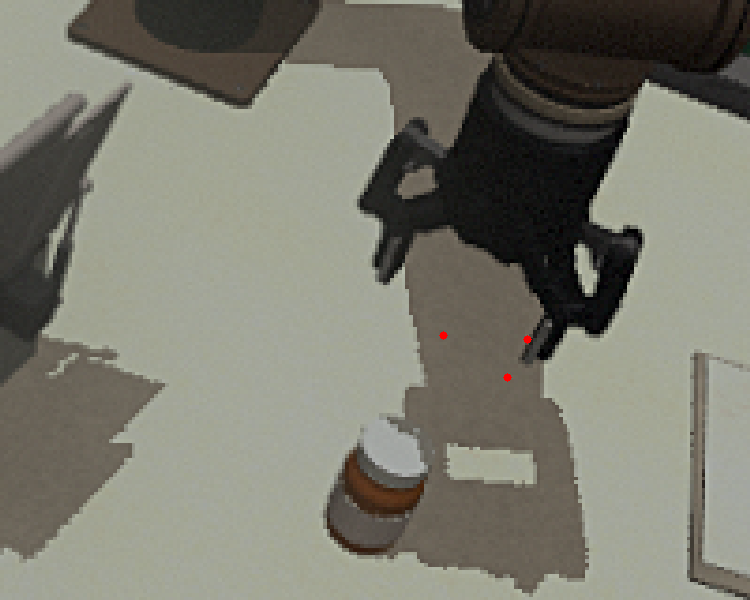

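Request:
send_rows(fingers=[1,1,1,1,1], slide=[[0,1,40],[0,1,80],[0,1,120],[0,1,150],[0,1,150]], spin=[0,0,0,0,0])

```text
t: 2.8
tool_pos: [0.4534, 0.3493, 0.0446]
tcp_rot: [-0.005, 0.064, 0.998, -0.002]
force: [-0.6, 0.7, 0.1]
opening: 0.0856
```

```bash
cat > sc.py <<'E'
from h import *
import sys
np.set_printoptions(precision=4,suppress=True,linewidth=150)
def look(tag,cam="scene",win=None):
    st=robot.observe(); im,d=robot.get_image(cam); X=cloud(cam,d,st)
    print("t",st["t"],"tcp",st["tool_pos"],"yaw",yaw(st),"F",st["force"],"op",st["opening"])
    F=(X-st["tool_pos"])@Rt(st)
    if cam=="scene" and win is None:
        u,v=proj(cam,st["tool_pos"])[0]; u=int(np.clip(u-80,0,352)); v=int(np.clip(v-70,0,256)); win=(u,v,160,128)
    c=im[:,:,::-1]
    if win: u,v,w,h=win; c=c[v:v+h,u:u+w]; s=min(800/w,600/h); c=cv2.resize(c,(int(w*s),int(h*s)),interpolation=cv2.INTER_CUBIC)
    cv2.imwrite(f"pics/{tag}.png",c); return st,im,X,F
E
python3 - <<'E'
from sc import *
look("s2")
E
```

```text
t 2.8 tcp [0.4534 0.3493 0.0446] yaw 82.65572240340634 F [-0.6032  0.6515  0.0617] op 0.08564983596352255
```

View pics/s2.png

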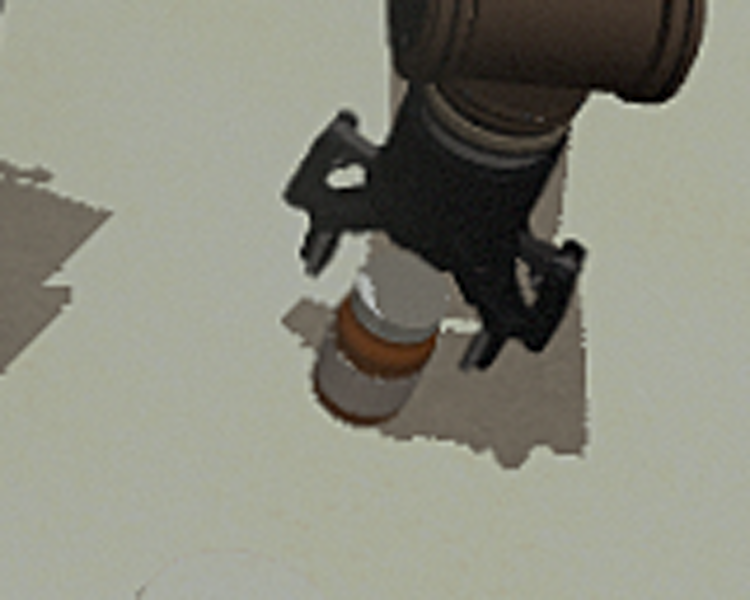

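Request:
send_rows(fingers=[1,1,1,1], slide=[[-5,1,0],[-5,1,8],[-5,1,19],[-5,1,19]], spin=[0,0,0,0])

```text
t: 3.25
tool_pos: [0.4598, 0.3501, 0.0275]
tcp_rot: [-0.003, 0.064, 0.998, -0.002]
force: [-0.4, 0.4, -0.7]
opening: 0.0853
```

Run:
```python
from sc import *
st,im,X,F=look("s3"); go([.4588,.3496,.026],82.5)
st,im,X,F=look("w3","wrist")
for r in robot.trace("wrist","jar")[:1]:
    P=F[r["region"]];P=P[~np.isnan(P[:,0])]; print(len(P),P.min(0),P.max(0),np.median(P,0))
```

```text
t 3.25 tcp [0.4598 0.3501 0.0275] yaw 82.64211186468002 F [-0.3741  0.3955 -0.683 ] op 0.08532739379696427
slide [ 1.1 -0.8  2. ] spin 0.1 dist 2
t 3.3 tcp [0.46   0.3503 0.0279] yaw 82.63826370298007 F [ 0.1334 -0.4451 -0.7742] op 0.08552382192630799
20117 [-0.0995 -0.0515 -0.0831] [0.0279 0.0474 0.0293] [ 0.017  -0.0006 -0.0652]
```

View pics/w3.png

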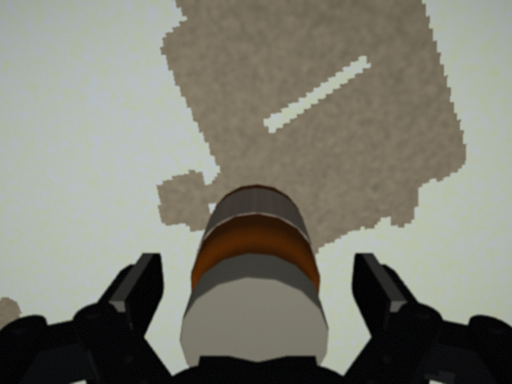

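The jar is centred between the jaws at column 255, and the tips are about 40 mm below the cap top. Closing.

Request:
send_rows(fingers=[0.5,0.4,0.4,0.4,0.4,0.4,0.4], slide=[[0,0,2],[0,0,2],[0,0,2],[0,0,2],[0,0,2],[0,0,2],[0,0,2]], spin=[0,0,0,0,0,0,0], newtons=40)

```text
t: 4.1
tool_pos: [0.4609, 0.3506, 0.0271]
tcp_rot: [-0.002, 0.064, 0.998, -0.001]
force: [0.5, -0.3, 3.5]
opening: 0.0526
```

Request:
send_rows(fingers=[0.4,0.4,0.4], slide=[[0,0,-30],[0,0,-60],[0,0,-60]], spin=[0,0,0])

```text
t: 4.4
tool_pos: [0.4637, 0.3522, 0.091]
tcp_rot: [0.001, 0.064, 0.998, 0.001]
force: [0.3, -0.1, -0.8]
opening: 0.0527
```

Run:
```python
from sc import *
st,im,X,F=look("s4"); go(W(0,-.055,.30),82.5)
```

```text
t 4.4 tcp [0.4637 0.3522 0.091 ] yaw 82.64501400264932 F [ 0.3139 -0.1006 -0.839 ] op 0.05271367522267712
slide [-211.6 -347.2 -211.6] spin 0.1 dist 458
```

View pics/s4.png

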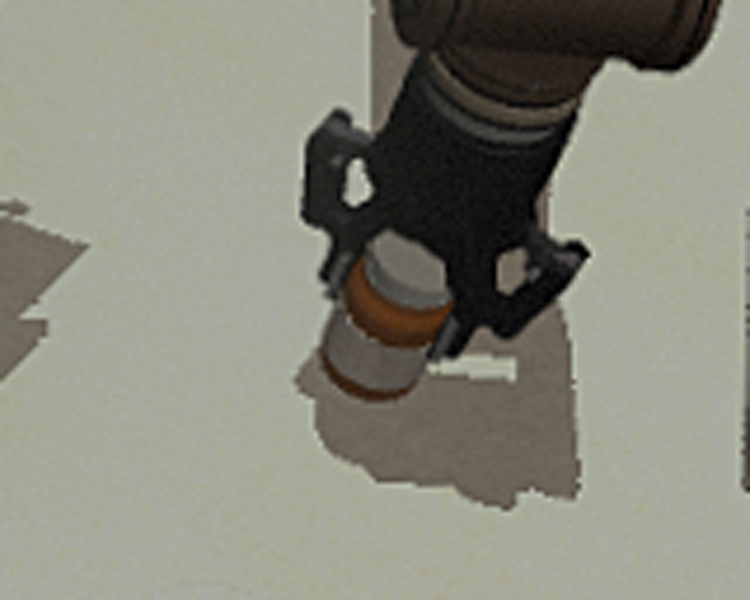

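Request:
send_rows(fingers=[0.4,0.4,0.4,0.4,0.4,0.4,0.4,0.4,0.4,0.4,0.4,0.4], slide=[[0,0,-45],[-10,-10,-90],[-20,-20,-135],[-35,-40,-178],[-50,-60,-215],[-65,-80,-252],[-80,-100,-292],[-95,-115,-331],[-110,-135,-335],[-120,-150,-335],[-120,-150,-335],[-120,-150,-335]], spin=[0,0,0,0,0,0,0,0,0,0,0,0])

```text
t: 5.65
tool_pos: [0.5617, 0.1871, 0.4201]
tcp_rot: [-0.003, 0.064, 0.998, -0.0]
force: [-0.2, 0.2, -1.9]
opening: 0.0528
```

Run:
```python
from sc import *
st,im,X,F=look("s5",win=(150,0,362,271)); go(W(0,-.055,.42),82.5)
```

```text
t 5.65 tcp [0.5617 0.1871 0.4201] yaw 82.60890557836997 F [-0.2325  0.1909 -1.8947] op 0.05280817262549329
slide [ -92.2 -197.5    0.2] spin 0.2 dist 218
```

View pics/s5.png

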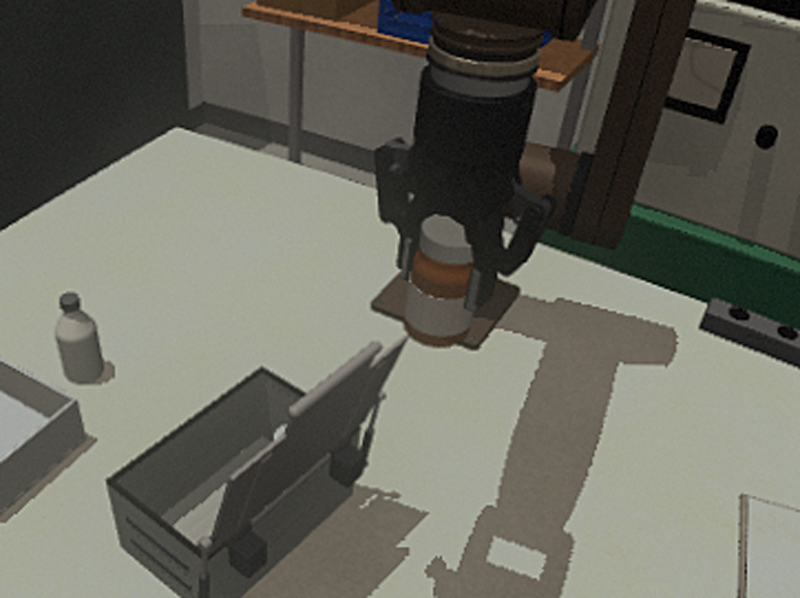

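Request:
send_rows(fingers=[0.4,0.4,0.4,0.4,0.4,0.4,0.4], slide=[[-18,-38,0],[-37,-77,0],[-55,-116,0],[-73,-155,0],[-92,-195,0],[-92,-198,0],[-92,-198,0]], spin=[0,0,0,0,0,0,0])

```text
t: 6.4
tool_pos: [0.6273, -0.0205, 0.4186]
tcp_rot: [-0.004, 0.064, 0.998, 0.001]
force: [0.2, 0.7, -1.6]
opening: 0.0522
```

Run:
```python
from sc import *
st,im,X,F=look("w6","wrist")
# jar bottom offset, box rim in wrist cloud
P=inbox(X.reshape(-1,3)); P=P[~np.isnan(P[:,0])]
R=P[(P[:,2]>.115)&(P[:,2]<.14)&(abs(P[:,0])<.1)&(abs(P[:,1])<.16)]
for s,a in((-1,0),(1,0),(-1,1),(1,1)):
    G=R[(R[:,a]*s>(.07 if a==0 else .12))]; print(a,s,len(G),(np.median(G,0),G.min(0),G.max(0)) if len(G) else "")
K=P[(P[:,2]>.09)&(P[:,2]<.108)&(P[:,1]>.03)&(P[:,1]<.125)&(abs(P[:,0])<.06)];print("kept",len(K),K.mean(0) if len(K) else"")
go(W(0,-.055,.20),82.5)
```

```text
t 6.4 tcp [ 0.6273 -0.0205  0.4186] yaw 82.60515722094011 F [ 0.1527  0.7181 -1.6462] op 0.05221706161111158
0 -1 1057 (array([-0.0776,  0.0148,  0.1276]), array([-0.0814, -0.1294,  0.117 ]), array([-0.0703,  0.1261,  0.1302]))
0 1 1572 (array([0.0761, 0.0102, 0.1344]), array([ 0.0704, -0.1449,  0.1155]), array([0.0874, 0.1261, 0.14  ]))
1 -1 273 (array([ 0.056 , -0.1268,  0.1273]), array([-0.0808, -0.1449,  0.1152]), array([ 0.0874, -0.12  ,  0.1398]))
1 1 433 (array([-0.0012,  0.1245,  0.1271]), array([-0.0807,  0.1201,  0.122 ]), array([0.0794, 0.1262, 0.13  ]))
kept 1118 [0.0134 0.0829 0.0984]
slide [ -2.4  -0.6 219.1] spin 0.2 dist 219
```

View pics/w6.png

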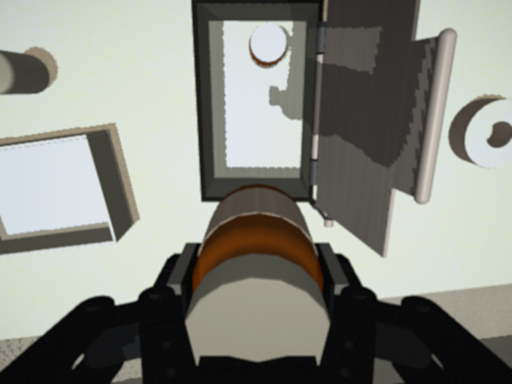

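Request:
send_rows(fingers=[0.4,0.4,0.4,0.4,0.4,0.4,0.4,0.4,0.4], slide=[[-2,0,45],[-2,0,90],[-2,0,135],[-2,0,180],[-2,0,220],[-2,0,250],[-2,0,250],[-2,0,250],[-2,0,250]], spin=[0,0,0,0,0,0,0,0,0])

```text
t: 7.35
tool_pos: [0.629, -0.0187, 0.1725]
tcp_rot: [-0.001, 0.063, 0.998, 0.0]
force: [0.5, 0.6, -1.4]
opening: 0.0523
```

Run:
```python
from sc import *
st,im,X,F=look("s7",win=(170,80,200,150)); print(inbox(st["tool_pos"])); go(W(0,-.055,.036),82.5)
```

```text
t 7.35 tcp [ 0.629  -0.0187  0.1725] yaw 82.76212529091526 F [ 0.4832  0.6309 -1.3641] op 0.05231956761136622
[ 0.0015 -0.056   0.1725]
slide [  0.9  -1.3 136.7] spin 0.2 dist 137
```

View pics/s7.png

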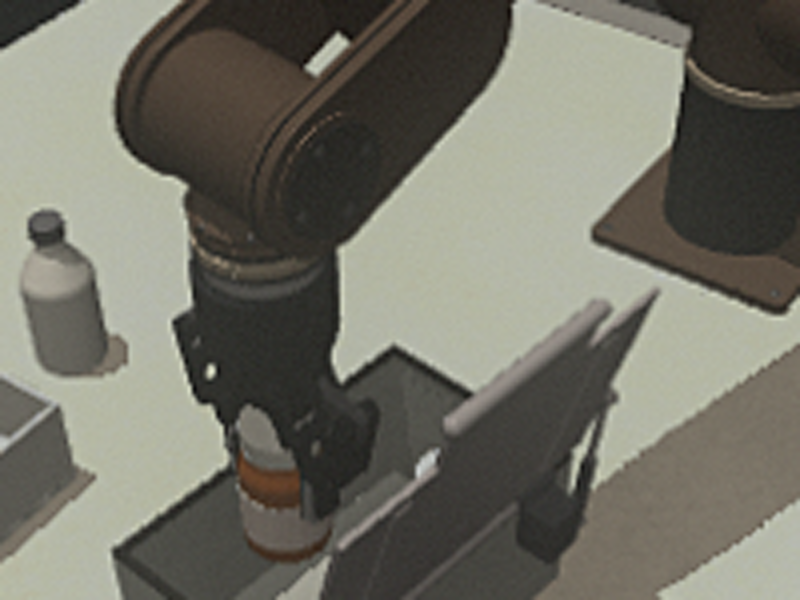

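Request:
send_rows(fingers=[0.4,0.4,0.4,0.4,0.4,0.4,0.4,0.4], slide=[[0,-3,25],[0,-3,50],[0,-3,75],[0,-3,100],[0,-3,120],[0,-3,133],[0,-3,136],[0,-3,136]], spin=[0,0,0,0,0,0,0,0])

```text
t: 8.2
tool_pos: [0.6293, -0.022, 0.0377]
tcp_rot: [-0.0, 0.063, 0.998, 0.0]
force: [0.1, 0.8, -1.8]
opening: 0.0523
```

Run:
```python
from sc import *
st,im,X,F=look("s8",win=(170,80,200,150)); print(inbox(st["tool_pos"])); go(W(0,-.055,.032),82.5)
```

```text
t 8.2 tcp [ 0.6293 -0.022   0.0377] yaw 82.73908739101898 F [ 0.115   0.8164 -1.7583] op 0.05234380306339149
[-0.0017 -0.0567  0.0377]
slide [2.1 1.8 6.3] spin 0.2 dist 7
```

View pics/s8.png

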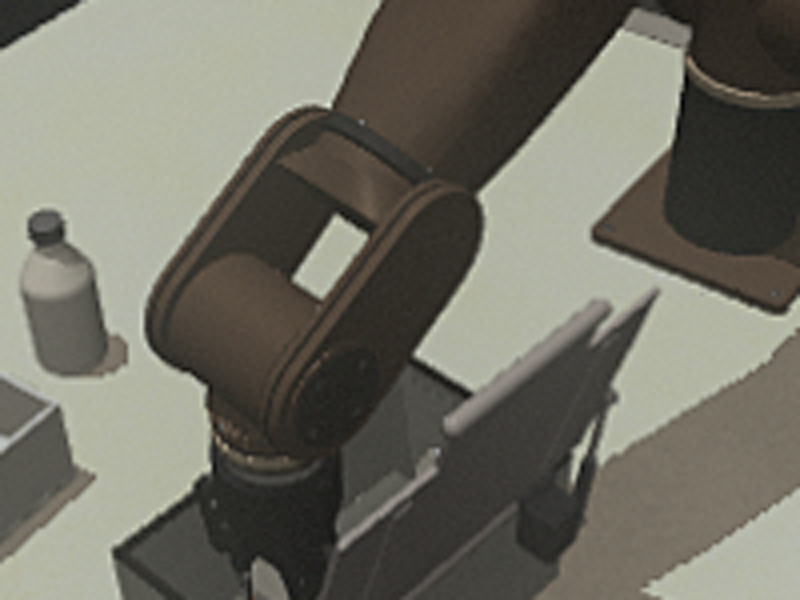

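Request:
send_rows(fingers=[0.4,0.4,0.4,0.4,0.4], slide=[[0,0,2],[0,0,4],[0,0,5],[0,0,5],[0,0,5]], spin=[0,0,0,0,0])

```text
t: 8.75
tool_pos: [0.6297, -0.0221, 0.0333]
tcp_rot: [0.0, 0.063, 0.998, 0.0]
force: [0.3, -0.8, -1.9]
opening: 0.0522
```

Request:
send_rows(fingers=[0.4,0.4,0.4,0.4], slide=[[0,0,1.5],[0,0,2.5],[0,0,2.5],[0,0,2.5]], spin=[0,0,0,0])

```text
t: 9.15
tool_pos: [0.6298, -0.0221, 0.0311]
tcp_rot: [0.0, 0.063, 0.998, 0.0]
force: [-0.3, 0.4, 0.5]
opening: 0.0526
```

Request:
send_rows(fingers=[0.68,0.75,0.85,0.9,0.9,0.9], slide=[[0,0,0],[0,0,0],[0,0,0],[0,0,0],[0,0,0],[0,0,0]], spin=[0,0,0,0,0,0])

```text
t: 9.75
tool_pos: [0.6299, -0.0222, 0.0311]
tcp_rot: [0.001, 0.063, 0.998, 0.0]
force: [-0.3, 0.2, -0.4]
opening: 0.077
```

Request:
send_rows(fingers=[0.9,0.9,0.9,0.9,0.9,0.9,0.9,0.9,0.9,0.9,0.9], slide=[[0,0,-20],[0,0,-45],[0,0,-80],[0,0,-120],[0,0,-165],[0,0,-210],[0,0,-255],[0,0,-300],[0,0,-345],[0,0,-375],[0,0,-375]], spin=[0,0,0,0,0,0,0,0,0,0,0])

```text
t: 10.85
tool_pos: [0.6309, -0.0224, 0.4137]
tcp_rot: [0.006, 0.063, 0.998, -0.001]
force: [-0.1, 0.2, 1.2]
opening: 0.0765
```

Run:
```python
from sc import *
st,im,X,F=look("s9",win=(150,80,200,150)); print(inbox(st["tool_pos"]))
st,im,X,F=look("w9","wrist")
B=inbox(X.reshape(-1,3)).reshape(384,512,3)
# lip roll from the wrist cloud
P=B.reshape(-1,3); P=P[~np.isnan(P[:,0])]
L=P[(P[:,2]>.30)&(P[:,2]<.35)&(P[:,0]>.1)&(P[:,0]<.16)&(abs(P[:,1])<.07)]; print("lip",len(L),np.median(L,0),L.min(0),L.max(0))
```

```text
t 10.85 tcp [ 0.6309 -0.0224  0.4137] yaw 82.74515046533413 F [-0.1322  0.2463  1.2036] op 0.07648743723034855
[-0.0019 -0.0583  0.4137]
t 10.9 tcp [ 0.6302 -0.0223  0.4099] yaw 82.74414086596495 F [ 0.1593 -0.2111 -0.4214] op 0.07679942283663349
lip 6292 [0.1254 0.0073 0.3237] [ 0.1205 -0.0642  0.3   ] [0.1361 0.0631 0.331 ]
```

View pics/w9.png

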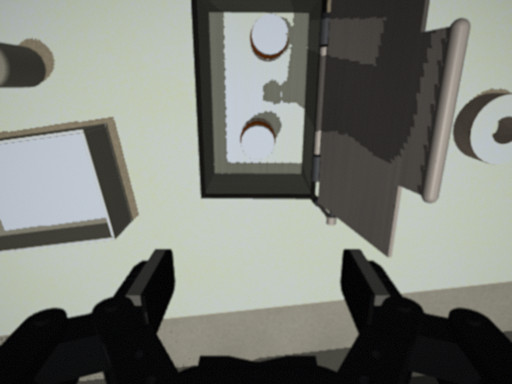

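View pics/s9.png

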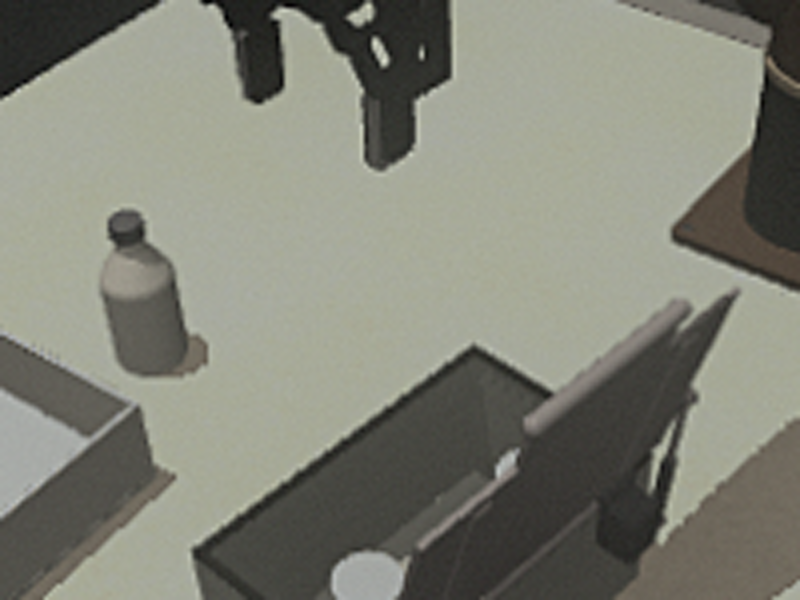

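Run:
```python
from sc import *
for r in [0]:
    go(W(.131,-.022,.36),54.5)
    st=robot.observe(); print(inbox([.6313,-.0222,.1]))
```

```text
slide [ 34.6 133.   46.7] spin 28.2 dist 145
[-0.0016 -0.0587  0.1   ]
```

Request:
send_rows(fingers=[1,1,1,1,1,1,1], slide=[[8,32,0],[17,65,0],[26,100,5],[35,133,25],[35,133,47],[35,133,47],[35,133,47]], spin=[7,14,21,28,28,28,28])

```text
t: 11.65
tool_pos: [0.6112, 0.1139, 0.3575]
tcp_rot: [-0.001, 0.303, 0.953, -0.0]
force: [1.1, -1.0, -0.1]
opening: 0.0855
```

Run:
```python
from sc import *
st,im,X,F=look("w10","wrist"); print(inbox(st["tool_pos"]))
P=inbox(X.reshape(-1,3)); T=F.reshape(-1,3); k=~np.isnan(P[:,0]); P=P[k];T=T[k]
L=P[(P[:,2]>.31)&(P[:,2]<.335)&(P[:,0]>.1)&(P[:,0]<.16)&(abs(P[:,1])<.07)]; print("lip",len(L),np.median(L,0),L.min(0),L.max(0))
f=T[(T[:,2]<-.01)&(T[:,2]>-.06)&(abs(T[:,1])<.07)&(abs(T[:,0])<.02)];print("finger",f.min(0),f.max(0))
go(W(.131,-.022,.290),54.5)
look("s10")
```

```text
t 11.65 tcp [0.6112 0.1139 0.3575] yaw 54.74432073302744 F [ 1.1367 -1.0024 -0.0593] op 0.08552568813957362
[ 0.1307 -0.021   0.3575]
lip 4175 [0.1315 0.0083 0.328 ] [ 0.1244 -0.063   0.3211] [0.1366 0.0634 0.331 ]
finger [-0.0123 -0.0565 -0.06  ] [ 0.0116  0.057  -0.0208]
slide [-0.   0.6 69.2] spin 0.2 dist 69
t 11.7 tcp [0.6118 0.1136 0.3592] yaw 54.711522880041755 F [-0.5049  0.2128  0.0795] op 0.08508482360268438
```

View pics/w10.png

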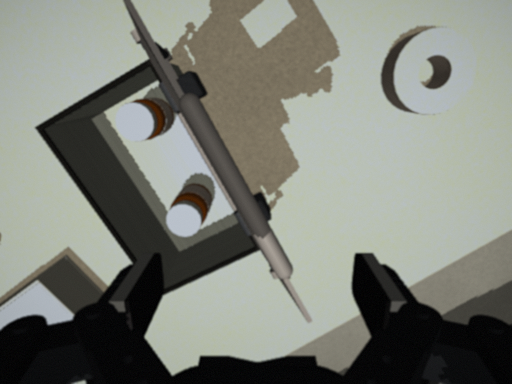

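View pics/s10.png

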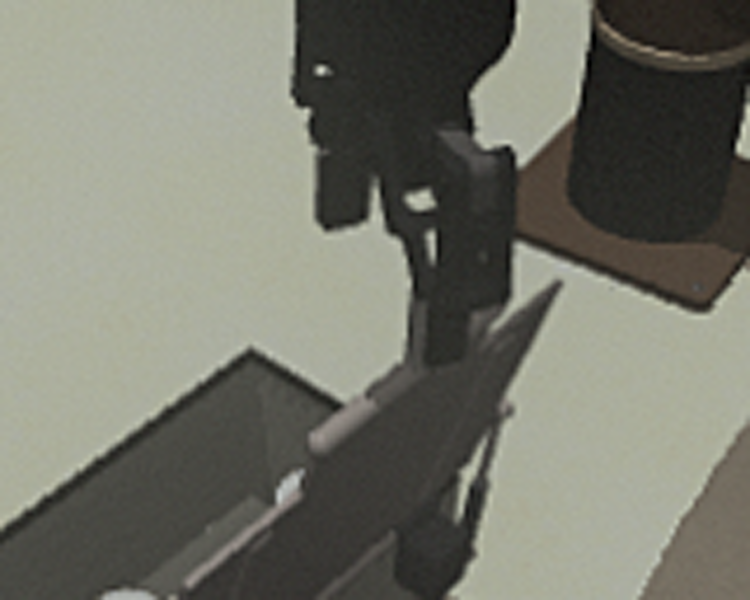

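Request:
send_rows(fingers=[1,1,1,1,1], slide=[[0,0,20],[0,0,45],[0,0,69],[0,0,69],[0,0,69]], spin=[0,0,0,0,0])

```text
t: 12.25
tool_pos: [0.6129, 0.1129, 0.2923]
tcp_rot: [0.002, 0.304, 0.953, 0.0]
force: [-0.0, -0.0, 0.3]
opening: 0.0855
```

Request:
send_rows(fingers=[0.7,0.5,0.38,0.38,0.38,0.38], slide=[[0,0,0],[0,0,0],[0,0,0],[0,0,0],[0,0,0],[0,0,0]], spin=[0,0,0,0,0,0], newtons=20)

```text
t: 12.85
tool_pos: [0.6128, 0.1129, 0.2924]
tcp_rot: [0.002, 0.304, 0.953, 0.0]
force: [0.5, -0.1, -0.6]
opening: 0.0326
```

Run:
```python
from sc import *
st,im,X,F=look("w11","wrist"); print(inbox(st["tool_pos"]))
look("s11")
go(W(.046,-.022,.290),54.5)
```

```text
t 12.85 tcp [0.6128 0.1129 0.2924] yaw 54.64243576582924 F [ 0.517  -0.109  -0.6292] op 0.032608200371890314
[ 0.1299 -0.0228  0.2924]
t 12.9 tcp [0.6128 0.1129 0.2923] yaw 54.63992066676983 F [ 0.2319 -0.3683 -0.1936] op 0.03202070448364678
slide [-38.5 -74.5   2.2] spin 0.1 dist 84
```

View pics/w11.png

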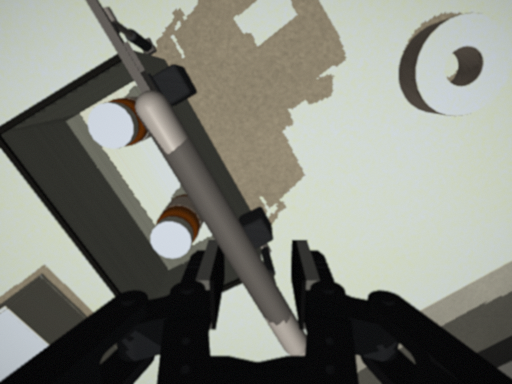

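View pics/s11.png

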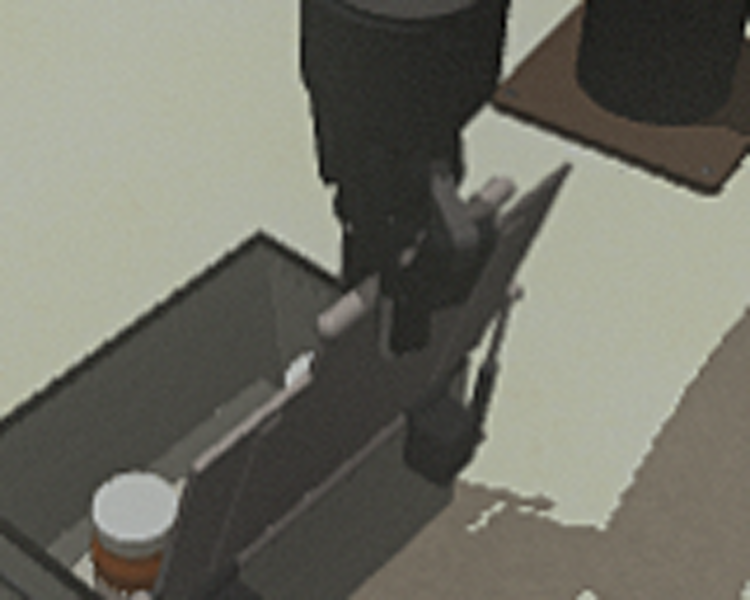

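Request:
send_rows(fingers=[0.38,0.38,0.38,0.38,0.38,0.38,0.38], slide=[[-8,-15,0],[-16,-30,0],[-23,-45,0],[-31,-60,0],[-38,-74,0],[-38,-74,0],[-38,-74,0]], spin=[0,0,0,0,0,0,0])

```text
t: 13.65
tool_pos: [0.6007, 0.0291, 0.2922]
tcp_rot: [0.002, 0.304, 0.953, 0.0]
force: [-0.7, -1.7, -0.0]
opening: 0.0323
```

Run:
```python
from sc import *
st,im,X,F=look("w12","wrist"); print(inbox(st["tool_pos"]), "Fbox",st["force"]@BX,st["force"][2])
P=inbox(X.reshape(-1,3)); P=P[~np.isnan(P[:,0])]
L=P[(P[:,2]>.315)&(P[:,2]<.34)&(P[:,0]>.0)&(P[:,0]<.1)&(P[:,1]<.07)&(P[:,1]>.02)]; print("lip",len(L),np.median(L,0),L.min(0),L.max(0))
look("s12")
```

```text
t 13.65 tcp [0.6007 0.0291 0.2922] yaw 54.54468775324901 F [-0.6913 -1.7447 -0.0158] op 0.03234479761116957
[ 0.0452 -0.0217  0.2922] Fbox -1.819970832868302 -0.01580538533266984
lip 4430 [0.0438 0.0424 0.3308] [0.0357 0.02   0.315 ] [0.0482 0.0636 0.3342]
t 13.7 tcp [0.6008 0.0298 0.2923] yaw 54.590689081516494 F [-1.41   -2.0518  0.3017] op 0.03246723227656676
```

View pics/s12.png

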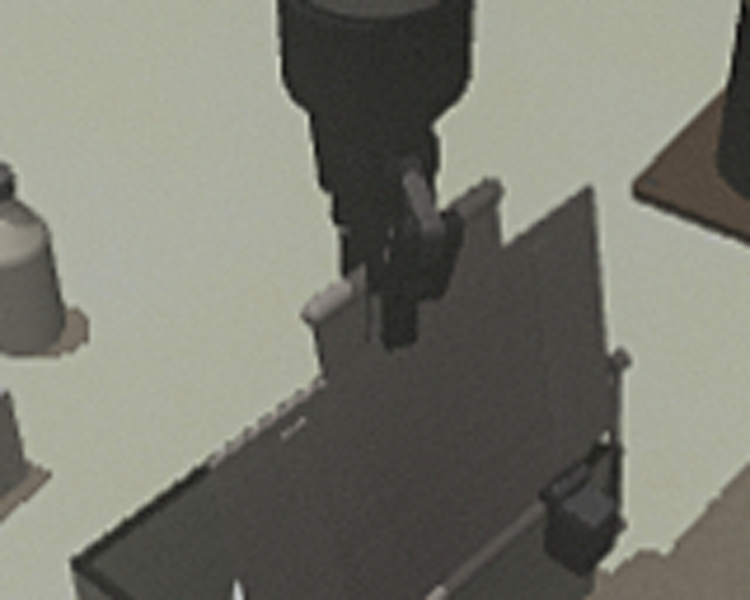

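View pics/w12.png

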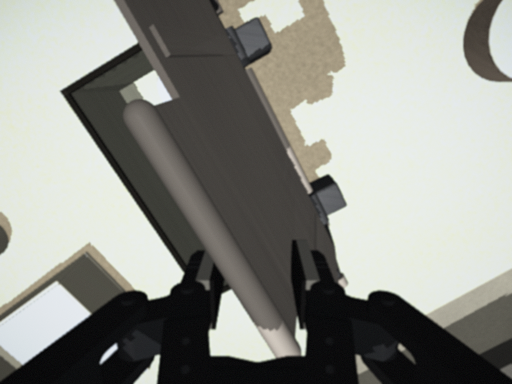

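Request:
send_rows(fingers=[0.5,0.65,0.8,0.92,1,1,1], slide=[[0,4,0],[0,9,0],[0,15,2],[0,21,3],[0,26,4],[0,26,4],[0,26,4]], spin=[0,0,0,0,0,0,0])

```text
t: 14.45
tool_pos: [0.6161, 0.0517, 0.2882]
tcp_rot: [0.002, 0.304, 0.953, 0.0]
force: [-0.4, -2.2, -1.5]
opening: 0.0861
```

```bash
cat > lip.py <<'E'
from sc import *
def lip(st,X,y0=.02,y1=.07,q0=0,q1=1.6):
    P=inbox(X.reshape(-1,3)); P=P[~np.isnan(P[:,0])]
    dx=.08-P[:,0]; dz=P[:,2]-.13; r=np.hypot(dx,dz); q=np.arctan2(dz,dx)
    m=(r>.192)&(r<.208)&(P[:,1]>y0)&(P[:,1]<y1)&(q>q0-.1)&(q<q1); 
    # plate points: radius 60..185
    m2=(r>.07)&(r<.16)&(abs(P[:,1])<.12)&(q>q0+.05 if q0 else q>0.02)&(q<q1)
    print("lip q",m.sum(),np.median(q[m]) if m.any() else None,"plate q",m2.sum(),np.percentile(q[m2],[10,50,90]) if m2.any() else None)
E
python3 - <<'E'
from lip import *
st,im,X,F=look("w13","wrist"); print(inbox(st["tool_pos"]), "Fbox",st["force"]@BX,st["force"][2]); lip(st,X,q0=.8)
look("s13")
E
```

```text
t 14.45 tcp [0.6161 0.0517 0.2882] yaw 54.65504225664982 F [-0.3725 -2.1556 -1.4604] op 0.086073873201731
[ 0.0696 -0.034   0.2882] Fbox -2.1857916274024802 -1.4603944977589247
lip q 4823 1.3998949871918633 plate q 23832 [1.3922 1.3959 1.4112]
t 14.5 tcp [0.616  0.0515 0.2883] yaw 54.63992408450378 F [-0.5503 -1.4463 -0.4655] op 0.08495953031467887
```

View pics/w13.png

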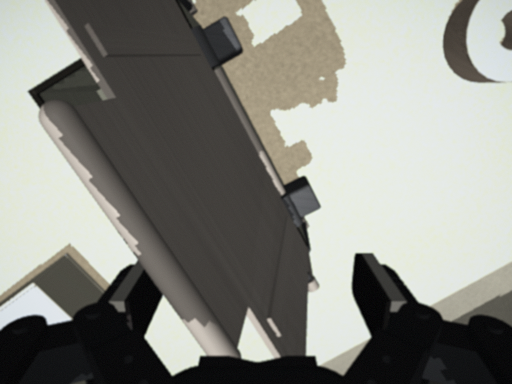

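Run:
```python
from lip import *
st=robot.observe(); R=Rt(st); f0=82.5-yaw(st); p0=inbox(st["tool_pos"])
for i in range(1,10):
    f=np.radians(f0+(90-f0)*i/9); xc=.037; yc=-.004-.006*i/9
    x=xc+.0428*np.cos(f)-.0115*np.sin(f); y=yc-.0428*np.sin(f)-.0115*np.cos(f)
    print(np.round(1000*R.T@(W(x,y,p0[2])-st["tool_pos"])).astype(int).tolist(), round(np.degrees(f)-f0,1))
```

```text
[-6, -1, 0] 6.9
[-11, -3, 0] 13.8
[-16, -6, 0] 20.7
[-21, -9, 0] 27.6
[-25, -12, 0] 34.5
[-29, -16, 0] 41.4
[-32, -20, 0] 48.3
[-35, -25, 0] 55.2
[-37, -30, 0] 62.1
```

Request:
send_rows(fingers=[1,1,1,1,1,1,1,1,1,1,1], slide=[[-6,-1,0],[-11,-3,0],[-16,-6,0],[-21,-9,0],[-25,-12,0],[-29,-16,0],[-32,-20,0],[-35,-25,0],[-37,-30,0],[-37,-30,0],[-37,-30,0]], spin=[7,14,21,27.5,34.5,41.5,48.5,55,62,62,62])

```text
t: 15.65
tool_pos: [0.6287, 0.0053, 0.2888]
tcp_rot: [0.002, 0.75, 0.661, 0.001]
force: [-1.5, -2.1, 1.5]
opening: 0.0855
```

Run:
```python
from lip import *
st,im,X,F=look("w14","wrist"); print(inbox(st["tool_pos"]), "Fbox",st["force"]@BX,st["force"][2],st["qpos"]); lip(st,X,q0=.8)
look("s14")
```

```text
t 15.65 tcp [0.6287 0.0053 0.2888] yaw -7.247734955588087 F [-1.485  -2.0703  1.4506] op 0.0855126128169745
[ 0.0253 -0.0525  0.2888] Fbox -2.2464271623026795 1.4506244684057268 [-0.1527  0.1407  1.6268 -0.0001  1.3701 -0.0262]
lip q 1980 1.3979466164825975 plate q 22519 [1.3884 1.3919 1.4063]
t 15.7 tcp [0.6287 0.0055 0.2888] yaw -7.252790767548216 F [-1.3907 -1.2261  1.5869] op 0.0857762754149046
```

View pics/s14.png

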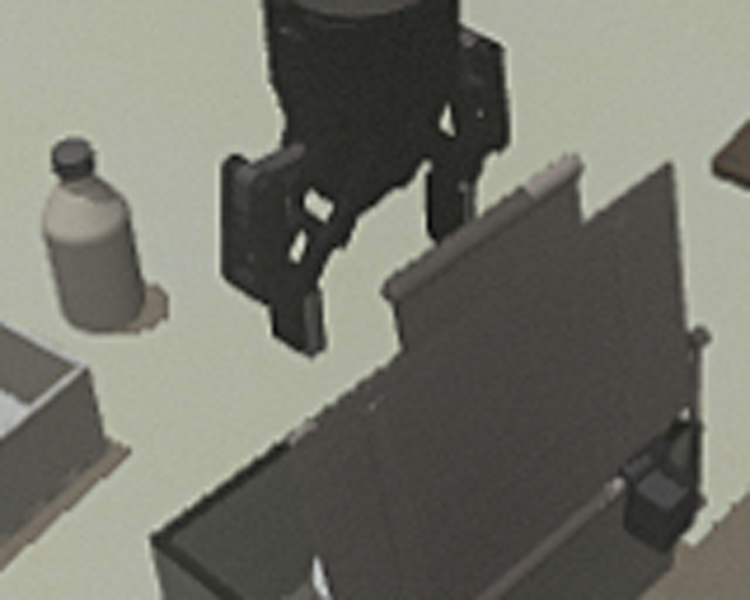

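View pics/w14.png

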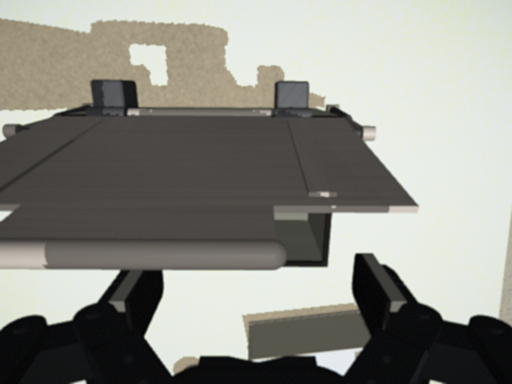

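```bash
cat > arc.py <<'E'
from lip import *
def arc(qs,bias=0,dz=-.041,dx=-.0198):
    st=robot.observe(); R=Rt(st); p0=inbox(st["tool_pos"])
    for i,q in enumerate(qs):
        b=bias[i] if hasattr(bias,"__len__") else bias
        print(round(q,3),np.round(1000*R.T@(W(.08-.2*np.cos(q)+dx+b,p0[1],.13+.2*np.sin(q)+dz)-st["tool_pos"]),1).tolist())
E
python3 - <<'E'
from arc import *
arc(np.arange(1.35,.94,-.05))
E
```

```text
1.35 [-9.2, -0.1, 4.7]
1.3 [-18.9, -0.1, 7.1]
1.25 [-28.4, -0.2, 10.0]
1.2 [-37.8, -0.2, 13.4]
1.15 [-47.1, -0.3, 17.3]
1.1 [-56.1, -0.3, 21.6]
1.05 [-64.9, -0.4, 26.3]
1.0 [-73.4, -0.4, 31.5]
0.95 [-81.7, -0.5, 37.2]
```

Request:
send_rows(fingers=[1,1,1,1,1,1,1,1,1,1], slide=[[-9,0,5],[-19,0,7],[-28,0,10],[-38,0,13.5],[-47,0,17],[-56,0,21.5],[-65,0,26.5],[-73,0,31.5],[-73,0,31.5],[-73,0,31.5]], spin=[0,0,0,0,0,0,0,0,0,0])

```text
t: 16.75
tool_pos: [0.6194, -0.0676, 0.2568]
tcp_rot: [0.001, 0.751, 0.661, 0.001]
force: [-0.1, -3.5, -2.5]
opening: 0.0855
```

Run:
```python
from arc import *
st,im,X,F=look("w15","wrist"); print(inbox(st["tool_pos"]), "Fbox",st["force"]@BX,st["force"][2]); lip(st,X,q0=.6)
arc(np.arange(.95,.54,-.05))
```

```text
t 16.75 tcp [ 0.6194 -0.0676  0.2568] yaw -7.295254388197276 F [-0.0899 -3.453  -2.5154] op 0.08551079532754717
[-0.0482 -0.0529  0.2568] Fbox -3.4351601636899756 -2.5154499759019497
lip q 2211 1.0021385123644362 plate q 41449 [0.988  0.9929 1.005 ]
0.95 [-8.2, -0.0, 5.3]
0.9 [-16.2, -0.1, 11.3]
0.85 [-23.9, -0.2, 17.7]
0.8 [-31.2, -0.2, 24.5]
0.75 [-38.2, -0.3, 31.7]
0.7 [-44.9, -0.3, 39.1]
0.65 [-51.1, -0.4, 47.0]
0.6 [-57.0, -0.4, 55.1]
0.55 [-62.4, -0.5, 63.5]
```

Request:
send_rows(fingers=[1,1,1,1,1,1,1,1], slide=[[-8,0,5.5],[-16,0,11.5],[-24,0,17.5],[-31,0,24.5],[-38,0,31.5],[-44.5,0,39],[-44.5,0,39],[-44.5,0,39]], spin=[0,0,0,0,0,0,0,0])

```text
t: 17.6
tool_pos: [0.6137, -0.1124, 0.2171]
tcp_rot: [0.001, 0.751, 0.661, 0.0]
force: [-0.3, -4.9, -2.9]
opening: 0.0853
```

Run:
```python
from arc import *
st,im,X,F=look("w16","wrist"); print(inbox(st["tool_pos"]), "Fbox",st["force"]@BX,st["force"][2]); lip(st,X,q0=.4)
arc(np.arange(.67,.39,-.03))
```

```text
t 17.6 tcp [ 0.6137 -0.1124  0.2171] yaw -7.305217704669531 F [-0.3366 -4.9191 -2.9147] op 0.08534743014640732
[-0.0934 -0.0531  0.2171] Fbox -4.920902273282624 -2.9147323063042405
lip q 2326 0.696067283879073 plate q 61422 [0.6809 0.6869 0.6975]
0.67 [-3.3, -0.0, 4.1]
0.64 [-7.0, -0.0, 8.9]
0.61 [-10.5, -0.1, 13.7]
0.58 [-13.8, -0.1, 18.7]
0.55 [-17.0, -0.1, 23.8]
0.52 [-20.1, -0.2, 28.9]
0.49 [-23.0, -0.2, 34.2]
0.46 [-25.7, -0.2, 39.5]
0.43 [-28.3, -0.2, 44.9]
0.4 [-30.7, -0.2, 50.4]
```

View pics/w16.png

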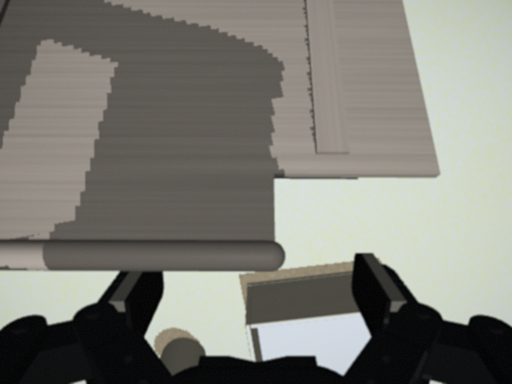

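Request:
send_rows(fingers=[1,1,1,1,1,1,1,1], slide=[[-2,0,4],[-5,0,9],[-8.5,0,14],[-11.5,0,19],[-14.5,0,24],[-17.5,0,29],[-17.5,0,29],[-17.5,0,29]], spin=[0,0,0,0,0,0,0,0])

```text
t: 18.45
tool_pos: [0.6112, -0.1314, 0.1877]
tcp_rot: [0.002, 0.751, 0.661, -0.001]
force: [-1.1, -6.8, -2.9]
opening: 0.0851
```

Run:
```python
from arc import *
st,im,X,F=look("w17","wrist"); print(inbox(st["tool_pos"]), "Fbox",st["force"]@BX,st["force"][2]); lip(st,X,q0=.3)
arc(np.arange(.49,.24,-.03),bias=.0024)
```

```text
t 18.45 tcp [ 0.6112 -0.1314  0.1877] yaw -7.273820850427153 F [-1.1362 -6.817  -2.867 ] op 0.08509650261373537
[-0.1125 -0.0531  0.1877] Fbox -6.906950924751646 -2.8669728134499923
lip q 2293 0.5246232538898493 plate q 63784 [0.509  0.5151 0.5249]
0.49 [-1.4, -0.0, 4.7]
0.46 [-4.1, -0.0, 10.0]
0.43 [-6.7, -0.1, 15.4]
0.4 [-9.1, -0.1, 20.9]
0.37 [-11.3, -0.1, 26.5]
0.34 [-13.4, -0.1, 32.1]
0.31 [-15.3, -0.2, 37.8]
0.28 [-17.0, -0.2, 43.6]
0.25 [-18.5, -0.2, 49.4]
```

Request:
send_rows(fingers=[1,1,1,1,1,1,1,1,1], slide=[[0,0,4],[-2,0,8.5],[-4,0,13],[-6,0,17.5],[-8,0,22],[-10,0,27],[-11.5,0,32],[-11.5,0,32],[-11.5,0,32]], spin=[0,0,0,0,0,0,0,0,0])

```text
t: 19.4
tool_pos: [0.6094, -0.1454, 0.1553]
tcp_rot: [0.003, 0.75, 0.661, -0.002]
force: [-1.9, -9.2, -2.9]
opening: 0.0853
```

Run:
```python
from arc import *
st,im,X,F=look("w18","wrist"); print(inbox(st["tool_pos"]), "Fbox",st["force"]@BX,st["force"][2]); lip(st,X,q0=.15)
arc(np.arange(.32,.1,-.03),bias=.0045)
```

```text
t 19.4 tcp [ 0.6094 -0.1454  0.1553] yaw -7.200149823812081 F [-1.8714 -9.1872 -2.9409] op 0.08531040679250583
[-0.1266 -0.0531  0.1553] Fbox -9.352854636675842 -2.940925644766949
lip q 2204 0.353298336955692 plate q 65386 [0.3373 0.3435 0.3534]
0.32 [1.4, 0.0, 3.4]
0.29 [-0.3, -0.0, 9.2]
0.26 [-1.9, -0.0, 15.0]
0.23 [-3.3, -0.1, 20.8]
0.2 [-4.5, -0.1, 26.7]
0.17 [-5.6, -0.1, 32.6]
0.14 [-6.5, -0.1, 38.5]
0.11 [-7.2, -0.1, 44.5]
```

View pics/w18.png

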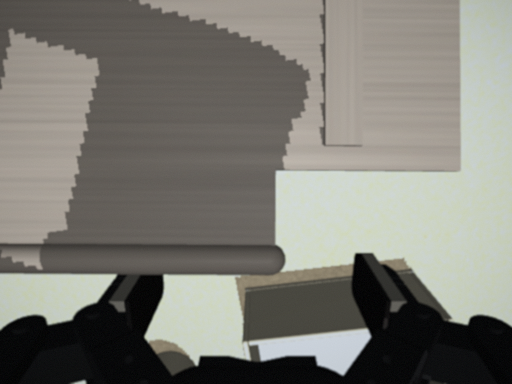

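Request:
send_rows(fingers=[1,1,1,1,1,1,1], slide=[[1.5,0,3.5],[-0.5,0,9.5],[-2,0,15.5],[-3.5,0,21.5],[-4.5,0,27],[-4.5,0,27],[-4.5,0,27]], spin=[0,0,0,0,0,0,0])

```text
t: 20.15
tool_pos: [0.6085, -0.1527, 0.1277]
tcp_rot: [0.005, 0.75, 0.662, -0.004]
force: [-1.4, -10.4, -3.9]
opening: 0.0855
```

Run:
```python
from arc import *
st,im,X,F=look("w19","wrist"); print(inbox(st["tool_pos"]), "Fbox",st["force"]@BX,st["force"][2]); lip(st,X,q0=.08)
```

```text
t 20.15 tcp [ 0.6085 -0.1527  0.1277] yaw -7.113208682357131 F [ -1.3559 -10.4196  -3.9196] op 0.08549088085135541
[-0.134  -0.0531  0.1277] Fbox -10.507435424249328 -3.919612054782054
lip q 2093 0.21434807845548937 plate q 67882 [0.1987 0.2051 0.2153]
```

Request:
send_rows(fingers=[1,1,1,1,1,1,1,1], slide=[[2.5,0,2],[2,0,5],[2,0,8],[1.5,0,11],[1.5,0,14],[1,0,17],[1,0,20],[1,0,20]], spin=[0,0,0,0,0,0,0,0])

```text
t: 21.0
tool_pos: [0.6081, -0.1556, 0.107]
tcp_rot: [0.007, 0.749, 0.663, -0.006]
force: [-2.4, -13.1, -4.5]
opening: 0.0854
```

Run:
```python
from arc import *
st,im,X,F=look("w20","wrist"); print(inbox(st["tool_pos"]), "Fbox",st["force"]@BX,st["force"][2]); lip(st,X,q0=.02)
look("s20",win=(130,100,200,150))
```

```text
t 21.0 tcp [ 0.6081 -0.1556  0.107 ] yaw -6.964441768399724 F [ -2.4386 -13.1429  -4.4592] op 0.08536197937824029
[-0.1369 -0.0531  0.107 ] Fbox -13.348721161425653 -4.459192495591464
lip q 1972 0.11266148899332958 plate q 71012 [0.097  0.1034 0.1142]
t 21.05 tcp [ 0.6081 -0.1556  0.1072] yaw -6.968047498238682 F [ -1.923  -12.2298  -4.5749] op 0.08531402267796344
```

View pics/s20.png

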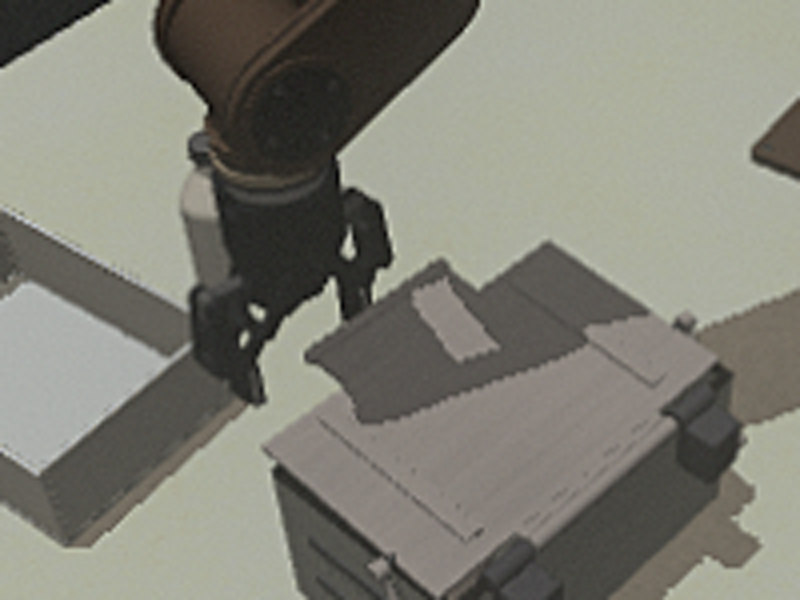

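Request:
send_rows(fingers=[1,1,1,1,1,1,1,1], slide=[[4,0,1],[4,0,3],[4,0,5],[4,0,7],[4,0,9],[4,0,11],[4,0,12.5],[4,0,12.5]], spin=[0,0,0,0,0,0,0,0])

```text
t: 21.9
tool_pos: [0.608, -0.1565, 0.0942]
tcp_rot: [0.01, 0.748, 0.664, -0.01]
force: [-2.3, -15.6, -5.0]
opening: 0.0853
```

Run:
```python
from arc import *
st,im,X,F=look("w21","wrist"); print(inbox(st["tool_pos"]), "Fbox",st["force"]@BX,st["force"][2]); lip(st,X,q0=-.04)
```

```text
t 21.9 tcp [ 0.608  -0.1565  0.0942] yaw -6.771293433967645 F [ -2.2891 -15.6022  -5.0037] op 0.08532032070860866
[-0.1378 -0.0532  0.0942] Fbox -15.767559141557056 -5.003689340231814
lip q 1927 0.04983913803636713 plate q 73775 [0.0343 0.0408 0.0519]
```

Request:
send_rows(fingers=[1,1,1,1,1,1,1,1], slide=[[4.5,0,0.5],[4.5,0,1.5],[4.5,0,2.5],[4.5,0,3.5],[4.5,0,4.5],[4.5,0,5.5],[4.5,0,6.5],[4.5,0,6.5]], spin=[0,0,0,0,0,0,0,0])

```text
t: 22.75
tool_pos: [0.6081, -0.1568, 0.0881]
tcp_rot: [0.012, 0.746, 0.665, -0.013]
force: [-4.4, -14.7, -1.4]
opening: 0.0855
```

Run:
```python
from arc import *
st,im,X,F=look("w22","wrist"); print(inbox(st["tool_pos"]), "Fbox",st["force"]@BX,st["force"][2]); lip(st,X,q0=-.1)
```

```text
t 22.75 tcp [ 0.6081 -0.1568  0.0881] yaw -6.570827019111269 F [ -4.3573 -14.6836  -1.444 ] op 0.08546298976445713
[-0.1381 -0.0533  0.0881] Fbox -15.12669778647623 -1.4440437097846694
lip q 1894 0.020997563821487503 plate q 75605 [0.0053 0.0118 0.0232]
```

Request:
send_rows(fingers=[1,1,1,1,1,1], slide=[[4.5,0,0.5],[4.5,0,1.5],[4.5,0,2.5],[4.5,0,3.5],[4.5,0,3.5],[4.5,0,3.5]], spin=[0,0,0,0,0,0])

```text
t: 23.4
tool_pos: [0.6084, -0.1571, 0.0876]
tcp_rot: [0.015, 0.745, 0.667, -0.016]
force: [-7.3, -13.0, 7.6]
opening: 0.0852
```

Run:
```python
from arc import *
st,im,X,F=look("w23","wrist"); print(inbox(st["tool_pos"]), "Fbox",st["force"]@BX,st["force"][2]); lip(st,X,q0=-.1)
```

```text
t 23.4 tcp [ 0.6084 -0.1571  0.0876] yaw -6.360962884102499 F [ -7.3421 -12.973    7.5767] op 0.08522523026410504
[-0.1383 -0.0536  0.0876] Fbox -13.820297937358536 7.576690244635387
lip q 1817 0.020558536469084697 plate q 76482 [0.0051 0.0115 0.0229]
```

Request:
send_rows(fingers=[1,1,1,1,1,1], slide=[[1,0,1],[-3,0,0],[-12,0,0],[-30,0,0],[-40,0,-10],[-40,0,-10]], spin=[0,0,0,0,0,0])

```text
t: 24.05
tool_pos: [0.6051, -0.1986, 0.1014]
tcp_rot: [0.016, 0.746, 0.666, -0.015]
force: [1.2, 0.4, 0.7]
opening: 0.0855
```

Run:
```python
from arc import *
st,im,X,F=look("w24","wrist"); print(inbox(st["tool_pos"]), "Fbox",st["force"]@BX,st["force"][2]); lip(st,X,q0=-.1)
P=inbox(X.reshape(-1,3));r=robot.trace("wrist","flap"); print([x["p"] for x in r])
B=P[(abs(P[:,1])<.05)&(P[:,0]>-.08)&(P[:,0]<.07)&(P[:,2]>.1)]; A=np.c_[B[:,0],np.ones(len(B))]; print(np.linalg.lstsq(A,B[:,2],rcond=None)[0],len(B))
look("s24",win=(130,60,240,180))
```

```text
t 24.05 tcp [ 0.6051 -0.1986  0.1014] yaw -6.48776452943017 F [1.245 0.351 0.667] op 0.0855416195381594
[-0.1799 -0.0557  0.1014] Fbox 0.5105338150690523 0.6670381266097252
lip q 1812 0.020324260442096828 plate q 10033 [0.0037 0.0097 0.0174]
[0.87]
[-0.0145  0.1303] 4771
t 24.15 tcp [ 0.6044 -0.1969  0.1001] yaw -6.426231405168408 F [-0.1702  0.464   0.5933] op 0.08567658402857069
```

View pics/s24.png

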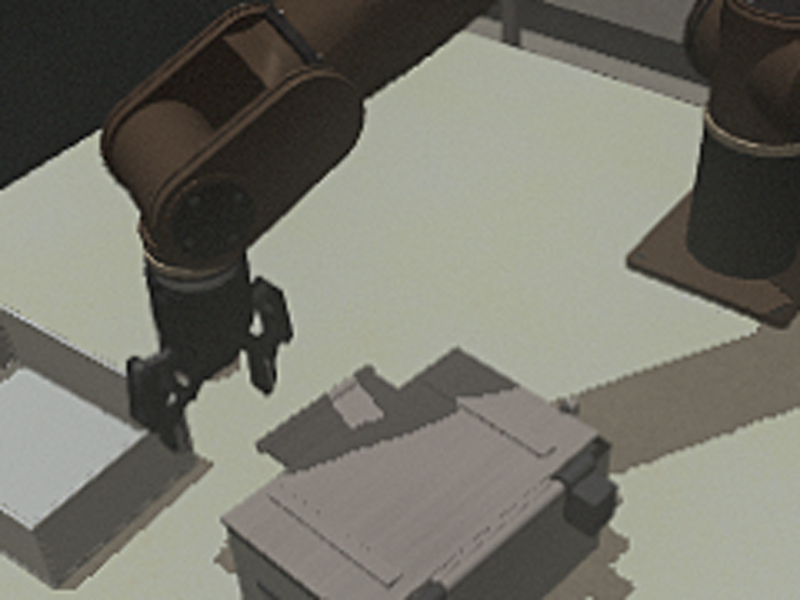

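Request:
send_rows(fingers=[1,1,1,1,1,1], slide=[[0,0,-40],[0,0,-80],[0,0,-120],[0,0,-150],[0,0,-150],[0,0,-150]], spin=[0,0,0,0,0,0])

```text
t: 24.8
tool_pos: [0.6048, -0.1895, 0.2498]
tcp_rot: [0.015, 0.745, 0.667, -0.015]
force: [0.2, 0.2, -0.3]
opening: 0.0854
```

Run:
```python
from arc import *
for cam in("top","scene"):
    st,im,X,F=look("f_"+cam,cam,win=(0,0,512,384))
    P=inbox(X.reshape(-1,3)); 
    for y0,y1 in((-.12,-.06),(-.05,.05),(.06,.12)):
        B=P[(P[:,1]>y0)&(P[:,1]<y1)&(P[:,0]>-.08)&(P[:,0]<.07)&(P[:,2]>.1)&(P[:,2]<.16)]; A=np.c_[B[:,0],np.ones(len(B))]
        if len(B)>20: print(cam,"slope",np.linalg.lstsq(A,B[:,2],rcond=None)[0],len(B))
    for l in ["wash_bottle","label_roll","tub"]:
        for r in robot.trace(cam,l)[:1]: print(l,r["p"],np.round(np.array(r["box"]),3))
```

```text
t 24.8 tcp [ 0.6048 -0.1895  0.2498] yaw -6.3511752826412105 F [ 0.1527  0.1811 -0.3276] op 0.08535660151616331
top slope [0.0006 0.1322] 1525
top slope [0.001  0.1318] 2660
top slope [-0.0001  0.1323] 1590
wash_bottle 0.62 [0.752 0.531 0.819 0.596]
label_roll 0.89 [0.179 0.341 0.275 0.458]
tub 0.66 [0.705 0.264 0.906 0.468]
t 25.0 tcp [ 0.6036 -0.1893  0.2468] yaw -6.382272280885481 F [ 0.1249 -0.5829  0.1133] op 0.085151289244199
scene slope [-0.005  0.133] 1188
scene slope [-0.0003  0.1325] 1713
scene slope [-0.0028  0.133 ] 883
wash_bottle 0.56 [0.346 0.355 0.384 0.45 ]
label_roll 0.82 [0.671 0.784 0.773 0.934]
tub 0.89 [0.163 0.393 0.371 0.624]
```

View pics/f_top.png

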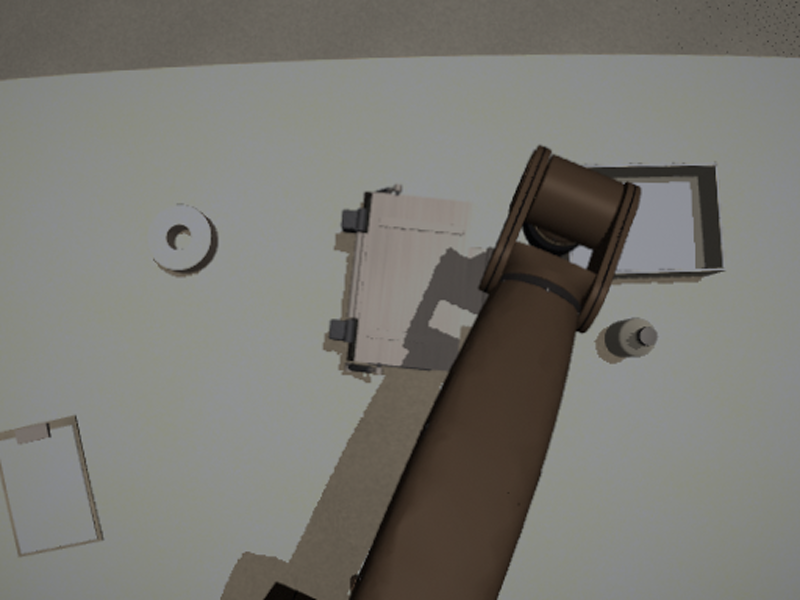

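The flap lies level: its slope is at most 0.001 in the top view and 0.005 in the scene view, and the plate is at about 132 mm. The bystanders are where they started, and the arm is clear and still. Handing in.

```bash
python3 -c "
from workcell import robot
print(robot.close_job())"
```

```text
the job is handed in; nothing more can be done
None
```

I put the jar in the box beside the other one, eased the flap shut, and handed the job in at about 25 s of the 72 s allowed. No verdict is reported.

- **Jar:** I set it down at about box (0, -57) mm. The force reading showed it touch the floor before I released it. A wrist picture afterwards showed both jars standing.
- **Flap:** I pulled it off its stop with the roll held loosely between the fingers. One finger then carried the lip's load all the way down, and the force readings at each stop showed the load still held. It came down in small steps of at most about 0.5 rad/s until it seated.
- **Last checks:** The flap angle did not change when I let go. The top view shows the plate level within 0.001 and at 132 mm; the scene view agrees within 0.005. The arm was clear, with force readings near zero. The bottle, roll and tub look unmoved by eye, and their network outlines shifted by no more than a few pixels.

Three things disagreed or could not be checked:

- **Fingertips:** Both cameras put the open fingertips about 23 mm behind the TCP, not ahead of it as stated. I worked from the camera values.
- **Flap reading:** The wrist camera read 0.01 to 0.02 rad with the flap seated. I put this down to calibration and a slight tool tilt, since the fixed cameras read level.
- **Jars:** They cannot be seen under the shut flap, so I last saw them standing before I closed it.

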